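# Load the sieve shaker and set its stroke lever

### The arm

A 7-joint arm with a two-finger parallel gripper is mounted at the origin on the work surface. World frame = base frame: x ahead of the robot, y to its left, z up, the work surface at z = 0. Lengths are in m, angles in rad, forces in N, time in s.
With the tool pointing down it reaches from about 0.425 to 0.925 m from the base axis. Payload 6.8 kg.
Tool frame: the origin (TCP) lies between the finger pads; the fingertips stand 11 mm ahead of it and the grasp point (between the pads) lies 8 mm behind it; z points along the fingers, y is the line along which they close (so a half turn about z gives the same grasp; the last joint's range is limited). The gripper opens to 85 mm and grips with 20 to 120 N. Pads are 22 mm wide; open, the fingers measure 114 mm over their backs; the gripper's body (76 mm by 85 mm) begins 54 mm behind the grasp point. The pads swing forward as they close: fully open they stand 13 mm farther back than shut.
Start: joints at [1.016, 0.477, 0.022, 1.555, -0.011, 1.109, -0.083], TCP at [0.292, -0.609, 0.242] pointing down, gripper open.
Joint ranges: [-2.96, 2.96], [-0.34, 2.1], [-1.41, 1.46], [0.24, 2.44], [-1.37, 4.51], [0.17, 1.92], [-2.96, 2.96]. Speed limits (rad/s): [2.39, 2.39, 3.14, 3.14, 3.14, 3.14, 3.14].

### API

Orientations are given as a rotation vector (axis times angle).
In Python, from bench import r gives the robot as it stands.
- The arm moves only by the tool send_rows, never from a script. Its argument "deltas" is a list of rows, each an object of numbers: "dx", "dy", "dz": the shift along the world's x, y, z in mm; "rx", "ry", "rz": the turn, a rotation vector about the world's x, y, z in degrees. A call has 1 to 5 rows; each row is the pose to reach, as a shift and turn from the pose commanded when the call began; what a row does not reach only later rows make up. A row lasts 1/12 s, in which the tool goes at most 41.7 mm and 7.16 degrees, less where a joint would pass 70% of its speed; a pose out of reach is approached as far as the arm can. A call with a gripper value outside its range is refused whole. "jaw" is the finger opening in mm, from 0 to 85.4, set as the call begins (left out, the last holds). The fingers move at their own pace and stop on an object; "newtons" is the grip in N (left out, the last holds). Time passes only in rows, so rows that repeat a pose let the fingers close. It gives the time, the measured TCP pose, the force, the opening and the grip force at its end, in the units of the state.
- r.get_obs(): the state, without advancing time (a new reading comes with each control period).
- r.grab_frame(name): name is "side" or "top" or "wrist"; returns a dict with "frame" (420x560x3 uint8, blue, green, red), "z_map" (420x560 float32, m along the optical axis (not along the pixel's ray), 0 where there is no reading), "vertical_fov" (degrees; the focal length in pixels is half the picture's height over the tangent of half this angle, whatever the lens; pixels are square), "cx", "cy" (the principal point, pixels), "xyz" and "orientation" of the camera in the world. Camera axes: x right, y down, z forward; pixel columns grow to the right and rows downward; lengths in m; the calibration is good to about 2 mm. The wrist camera is an equidistant fisheye: a pixel r from the principal point sees the ray r / f radians off the axis. A picture is of the moment at which its call begins.
- r.hand_in(): hands the job in; it is judged then, once.
The state is a dict: "clock": time; "joints": joint angles; "qvel": joint speeds; "tau": joint torques, N m; "tcp_pos": TCP position; "orientation": TCP orientation; "contact_force": force on the tool from outside, world axes, zero at the start; "moment": the same for the moment, N m; "grip_width": finger opening in m; "gripper_force": force on a finger pad.
Only numpy, scipy, OpenCV 4.12 (cv2) and the standard library are available. Lean on these libraries where they do the work, as an engineer would, in place of code of your own. Each camera call takes 0.05 s, during which the arm holds its last target. There are 200 camera calls.

### The job

Get the sieve shaker ready to run: first slide the covered sieve along the bench, without lifting it, onto the shaker's round black pad until it rests against both stop posts. Then throw the shaker's lever into the notch marked by the raised dome stud (the other working notches have only flat discs), and leave it settled there. Do not push the other things on the bench about.

Things in the scene. Friction and masses are not known exactly. Their poses are not given: they have to be found in the camera images.
- sieve: round covered steel sieve, diameter 140 mm (lid rim 146 mm), 58 mm tall with its lid, and on the lid's centre an upright black knob of diameter 28 mm from 58 to 94 mm above the bench; 0.55 kg, stands on the bench. Origin: centre of its underside; z up.
- shaker: shaker fixed on the bench: a white box, dark on top, 50 mm tall (x -95 to 125, y 0 to 270 mm in its frame), a black pad inlaid in the bench on its -y side and two stop posts between (diameter 12, 35 mm tall, at x = +-47, y = -39 mm). Origin: on the bench; x points away from the robot, y along the box, z up. The sieve is slid onto the pad from the open -y side.
- deck (a point): centre of the round black rubber pad (diameter 164 mm, flush with the bench), at (0, -100, 0) mm in the shaker's frame. The sieve's centre lies here, within about 2 mm, when it touches both stop posts.
- pivot (a point): point on the lever's upright pivot axis, at the height of the box's top (50 mm); at (90, 135, 50) mm in the shaker's frame.
- lever (a joint): lever angle about its upright pivot, rad, positive counter-clockwise from above. It starts at 0 to 0.25, at the end away from the pad, and swings level over the box, on the robot side of the pivot, to 1.65 next to the pad. Notches at 0.55, 1.10, 1.65: a sprung ball drops between two ridges 0.065 either side (about 6 N at the knob to pass one); elsewhere it stays where left.
- lever_knob (a point): middle of the lever's upright black round knob, diameter 24 mm, from 78 to 124 mm above the bench, 130 mm from the pivot axis (this point is 101 mm above the bench). The flat bar that carries it is 14 mm wide and lies 70 to 78 mm above the bench.
- lever_index (a point): point that moves with the lever, 162 mm from the pivot axis straight beyond the knob, 11 mm past the lever's pointed end and 64 mm above the bench: it stands over a notch's mark when the lever is in that notch.
- mark_stud: raised round steel dome stud, diameter 16 mm, 14 mm tall, on top of the box (base 50 mm above the bench) 162 mm from the pivot axis: it marks the wanted notch, one of the three working notches. Origin: centre of its underside.
- mark_flat1: flat steel disc, diameter 16 mm, 2 mm tall, marking an unwanted notch in the same way.
- mark_flat2: a second flat steel disc like it, marking the other unwanted notch.
- spice_jar: bystander: amber jar, diameter 68 mm, 95 mm tall. Origin: centre of its underside.
- tincture_bottle: bystander: amber bottle, diameter 64 mm, 150 mm tall. Origin: centre of its underside.
- sieve_bowl: bystander: small open steel bowl, diameter 110 mm, 50 mm tall. Origin: centre of its underside.
- brush: bystander: brush about 200 mm long, lying. Origin: under its middle, x along it.
- scoop: bystander: wooden-handled steel spoon about 200 mm long, lying. Origin: under its middle, x along it.
- tub: bystander: white round tub, diameter 90 mm, 70 mm tall. Origin: centre of its underside.
There are look-alikes about, which are no part of the job. Leave any pink or turquoise look-alike of the sieve alone.

How it is judged:
On the way, in this order (a step that is already met when the one before it is completed fails the run):
1. the sieve is slid onto the pad, within 10 mm of its centre, flat and at rest (horizontal distance between sieve and deck below 0.01 m and linear speed of sieve below 0.02 m/s and angle between sieve's own z axis and vertical below 0.05 rad and height (world z) of sieve below 0.004 m), for 0.2 s.
2. then the lever stands in the notch marked by the dome stud, with the sieve still on the pad (horizontal distance between sieve and deck below 0.01 m and horizontal distance between lever_index and mark_stud below 0.007 m), for 0.3 s.
At the end, for the whole second after the job is handed in: The sieve stands flat and at rest on the bench with its centre within 10 mm of the pad's centre, and the lever is at rest with its index point within 7 mm (horizontally) of the dome stud's centre; both released (all of step 2 and linear speed of sieve below 0.02 m/s and angle between sieve's own z axis and vertical below 0.05 rad and height (world z) of sieve below 0.004 m and velocity of joint lever between -0.05 and 0.05 rad/s); the robot touches nothing.
It fails at once if the sieve is lifted more than 12 mm off the bench or tipped more than 0.2 rad (height (world z) of sieve above 0.012 m or angle between sieve's own z axis and vertical above 0.2 rad).
It fails at once if another thing on the bench is moved more than 30 mm (distance of any of spice_jar, tincture_bottle, sieve_bowl, brush, scoop, tub from where it was at the start of the episode above 0.03 m).
It also fails if it takes over 54 s, if anything falls off the work surface, if the arm or the gripper's body presses on something with over 40 N, if the wrist force passes 120 N, or if a joint passes its speed limit or range.

## Working session

There is one attempt and no reset: what is moved stays moved. The work goes in short steps, Python scripts to look and compute and a tool call to move; the robot and the scene stay as the last step left them, time stands still between calls to the robot, and variables do not carry over. Pictures are saved under pics/ and viewed, at most 10 in all, crops included, and the job is handed in when it is done.

Besides the shell and the picture viewer there is one more tool, called after "Call:" as name([rows], argument=value, ...), one row to a line, values as JSON. send_rows: Moves the arm, as the interface text tells. Its arguments: {"type":"object","properties":{"deltas":{"type":"array","items":{"type":"object","properties":{"dx":{"type":"number"},"dy":{"type":"number"},"dz":{"type":"number"},"rx":{"type":"number"},"ry":{"type":"number"},"rz":{"type":"number"}}}},"jaw":{"type":"number"},"newtons":{"type":"number"}},"required":["deltas"]}

```bash
mkdir -p pics; cat > h.py <<'E'
import numpy as np, cv2
from scipy.spatial.transform import Rotation as R
from bench import r
def grab(n,save=None):
    d=r.grab_frame(n)
    if save: cv2.imwrite('pics/'+save,d['frame'])
    np.savez('/tmp/%s.npz'%n,**{k:np.asarray(v) for k,v in d.items()})
    return d
def load(n): return dict(np.load('/tmp/%s.npz'%n))
def cam(d):
    o=np.asarray(d['orientation'],float)
    M=R.from_rotvec(o).as_matrix() if o.shape==(3,) else (o if o.shape==(3,3) else R.from_quat(o).as_matrix())
    return M,np.asarray(d['xyz'],float),210/np.tan(np.radians(float(d['vertical_fov']))/2)
def cloud(d,wrist=False):
    M,t,f=cam(d); z=d['z_map']; v,u=np.mgrid[:420,:560].astype(float)
    x=(u-d['cx']);y=(v-d['cy'])
    if wrist:
        rr=np.hypot(x,y)+1e-9; th=rr/f; s=np.tan(th)/rr
    else: s=1/f
    P=np.stack([x*s*z,y*s*z,z],-1)@M.T+t
    P[z<=0]=np.nan
    return P
def ray(d,u,v,h,wrist=False):
    M,t,f=cam(d); x,y=u-float(d['cx']),v-float(d['cy'])
    if wrist:
        rr=np.hypot(x,y)+1e-9; k=np.sin(rr/f)/rr; c=np.array([x*k,y*k,np.cos(rr/f)])
    else: c=np.array([x/f,y/f,1])
    w=M@c; return t+w*(h-t[2])/w[2]
E
python3 - <<'E'
from h import *
for n in('top','side'):
    d=grab(n,n+'0.png'); print(n,d['xyz'],d['orientation'],d['vertical_fov'],d['cx'],d['cy'])
print(r.get_obs())
E
```

```text
top [ 0.3747597  -0.00215326  1.21449021] [-2.16640555  2.16249301 -0.10609364] 50.96834975904584 278.55183949135534 211.56685089998902
side [-0.26597713  0.92797051  0.76154102] [-0.8278397   2.30069978 -1.33732777] 44.181906004468786 275.0536355975999 211.22693355849103
{'clock': 0.1, 'joints': array([ 1.01588541,  0.47771839,  0.02235835,  1.55631533, -0.01152647,
        1.10931592, -0.08310465]), 'qvel': array([-0.00127464, -0.00213719,  0.00087116, -0.00181642,  0.00142529,
        0.00045834,  0.00097919]), 'tau': array([ 3.01744672e-03, -5.97762966e+01,  1.61294080e+00, -2.81959516e+01,
        1.27173439e-02,  4.97447400e-03, -2.68329188e-05]), 'tcp_pos': array([ 0.29143506, -0.60828616,  0.24143832]), 'orientation': array([-3.06199917e+00, -6.95663738e-01,  7.21108710e-04]), 'contact_force': array([ 0.33275276,  0.40683233, -0.12825389]), 'moment': array([-0.0064731 , -0.04504864,  0.02296707]), 'gripper_force': 0.0, 'grip_width': 0.08540065359394095}
```

View pics/top0.png

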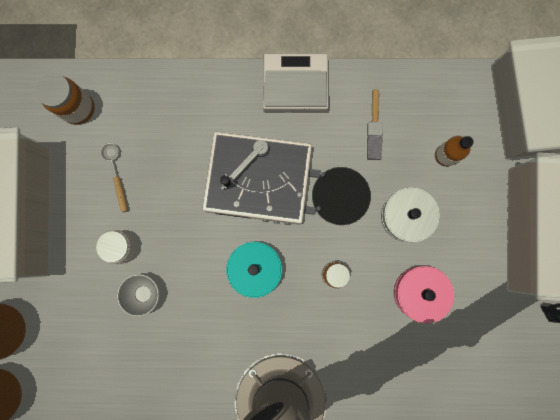

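View pics/side0.png

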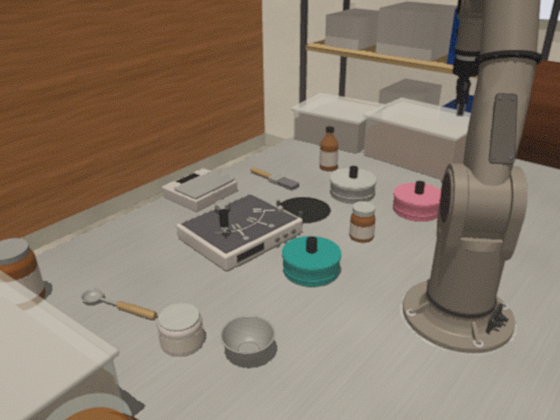

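The top view shows three covered sieves: turquoise (254,269), pink (425,294) and steel-white (411,214). The steel one fits, since the coloured ones are look-alikes. The pad is at (341,196), the lever knob at (225,181), and the marks are near (236,204), (269,208) and (299,194). Next I measure these and confirm with a crop.

```bash
python3 - <<'E'
from h import *
d=load('top'); P=cloud(d); fr=d['frame']
# sieve knob: height 0.085-0.1 near (411,214)
def reg(c,w,lo,hi):
    v,u=np.mgrid[:420,:560]; m=(abs(u-c[0])<w)&(abs(v-c[1])<w)&(P[...,2]>lo)&(P[...,2]<hi)
    return m
m=reg((414,214),14,.085,.105); print('knob',m.sum(),np.nanmedian(P[m],0), (P[m].min(0)+P[m].max(0))/2)
m=reg((411,214),36,.048,.066); (u,v),q=cv2.minEnclosingCircle(np.argwhere(m)[:,::-1].astype(np.float32)); print('lid',u,v,q,ray(d,u,v,.058),np.nanmedian(P[m],0))
# pad: dark & low
g=fr.max(2); v,u=np.mgrid[:420,:560]
m=((g<45)&(abs(u-342)<36)&(abs(v-196)<36)).astype(np.uint8)
m=cv2.morphologyEx(m,cv2.MORPH_OPEN,np.ones((9,9)))
(pu,pv),q=cv2.minEnclosingCircle(cv2.findContours(m,0,2)[0][0].astype(np.float32)); print('pad',pu,pv,q,ray(d,pu,pv,0), np.nanmedian(P[m>0],0))
# box top
m=((P[...,2]>.042)&(P[...,2]<.058)&(abs(u-258)<65)&(abs(v-177)<55)).astype(np.uint8)
m=cv2.morphologyEx(m,cv2.MORPH_OPEN,np.ones((3,3)))
c=max(cv2.findContours(m,0,2)[0],key=cv2.contourArea); b=cv2.boxPoints(cv2.minAreaRect(c)); print('box');
B=np.array([ray(d,*p,.05) for p in b]); print(B.round(4)); print(np.linalg.norm(B-np.roll(B,1,0),axis=1))
m=reg((225,181),14,.11,.135); print('lknob',m.sum(),np.nanmedian(P[m],0))
M,t,f=cam(d); print('f',f)
a=cv2.resize(fr[125:230,195:320],None,fx=4.4,fy=4.4,interpolation=cv2.INTER_CUBIC)
cv2.imwrite('pics/c1.png',a)
for p in((236,204),(269,208),(299,194)): 
    print(p,ray(d,*p,.05), np.nanmax(P[p[1]-5:p[1]+6,p[0]-5:p[0]+6,2]))
# obstacles
for nm,c,h in(('jar',(338,275),.095),('bottle',(465,143),.15),('pink',(429,295),.094),('teal',(254,269),.094),('brush',(375,130),.01)): print(nm,ray(d,*c,h))
E
```

```text
knob 99 [ 0.48962573 -0.34227622  0.09437506] [ 0.48951794 -0.34349201  0.09257696]
lid 411.07476806640625 214.7210693359375 28.117172241210938 [ 0.48841405 -0.34307383  0.058     ] [ 0.48777074 -0.34175207  0.0582945 ]
pad 341.0 195.625 28.37950325012207 [ 0.54715697 -0.16732773  0.        ] [ 0.54641111 -0.16801082  0.00078733]
box
[[ 0.4993  0.2098  0.05  ]
 [ 0.717   0.1871  0.05  ]
 [ 0.6825 -0.083   0.05  ]
 [ 0.4665 -0.0553  0.05  ]]
[0.26714174 0.21878747 0.27228418 0.21775228]
lknob 74 [0.56958588 0.14199934 0.1235123 ]
f 440.58728716256627
(236, 204) [0.51719858 0.11923601 0.05      ] 0.05671727691281836
(269, 208) [0.50659768 0.03125647 0.05      ] 0.058769337891548146
(299, 194) [ 0.54429946 -0.04863061  0.05      ] 0.06790417845330587
jar [ 0.33219467 -0.14432356  0.095     ]
bottle [ 0.65705015 -0.45367937  0.15      ]
pink [ 0.28314198 -0.37132256  0.094     ]
teal [0.34664506 0.0671696  0.094     ]
brush [ 0.73127636 -0.26340007  0.01      ]
```

View pics/c1.png

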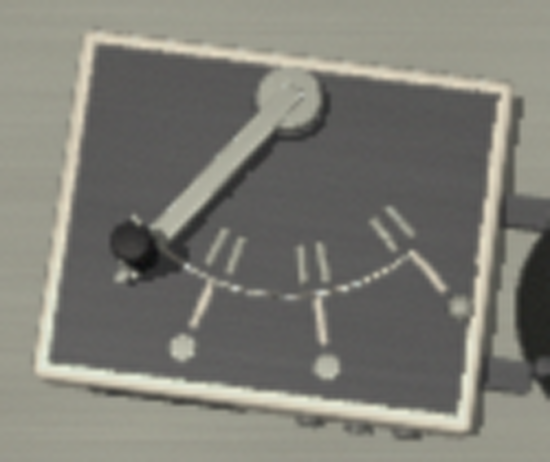

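The crop shows the lever at the far end from the pad. The mark discs in the crop are at about (182,347), (327,366) and (459,305), and the dome can't be told apart yet. The sieve is at (0.489,-0.343), its lid and knob agree, and the heights are right. The pad is at (0.5475,-0.167), from both the pad disc and the box frame. I'm setting out for the sieve now.

Call:
send_rows([
  {"dx": 20,"dy": 27},
  {"dx": 40,"dy": 54},
  {"dx": 60,"dy": 81},
  {"dx": 80,"dy": 108},
  {"dx": 100,"dy": 135},
], jaw=70, newtons=25)

```text
$.deltas[0]: bad value
```

Call:
send_rows([
  {"dx": 20,"dy": 26,"dz": -10},
  {"dx": 40,"dy": 52,"dz": -20},
  {"dx": 60,"dy": 78,"dz": -30},
  {"dx": 80,"dy": 104,"dz": -40},
  {"dx": 98,"dy": 130,"dz": -50},
])

```text
$.deltas[0]: bad value
```

Call:
send_rows([
  {},
  {},
  {},
])

```text
$.deltas[0]: bad value
```

```bash
python3 - <<'E'
from h import *
d=grab('wrist','w1.png'); P=cloud(d,True); o=r.get_obs(); print(o['tcp_pos'],o['orientation'],o['clock'],d['xyz'])
m=(P[...,2]>.087)&(P[...,2]<.102)&(np.hypot(P[...,0]-.489,P[...,1]+.343)<.03)
print(m.sum(),P[m].min(0),P[m].max(0),np.median(P[m],0))
m=(P[...,2]>.05)&(P[...,2]<.066)&(np.hypot(P[...,0]-.489,P[...,1]+.343)<.1)
print(m.sum(),P[m].min(0),P[m].max(0))
E
```

```text
[ 0.29146682 -0.60835128  0.24155962] [-3.06219495e+00 -6.95754023e-01  6.31207123e-04] 0.15 [ 0.36577635 -0.57316691  0.37448332]Traceback (most recent call last):
  File "<stdin>", line 4, in <module>
    return umr_minimum(a, axis, None, out, keepdims, initial, where)
ValueError: zero-size array to reduction operation minimum which has no identity
```

View pics/w1.png

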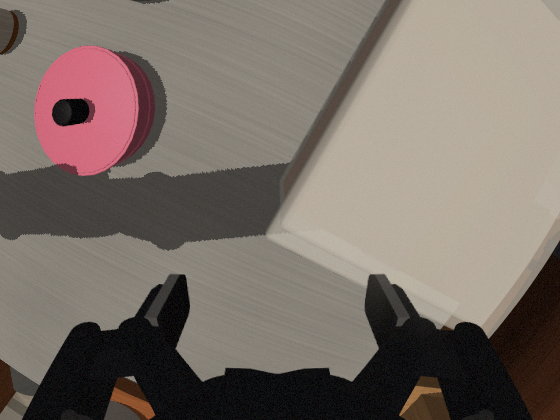

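All six fields are needed in every row, so no row was carried out. The wrist view shows the pink look-alike at (90,110) and a crate at right. I'll lift a little first for clearance.

Call:
send_rows([
  {"dx": 10,"dy": 20,"dz": 20,"rx": 0,"ry": 0,"rz": 0},
  {"dx": 25,"dy": 45,"dz": 30,"rx": 0,"ry": 0,"rz": 0},
  {"dx": 45,"dy": 72,"dz": 30,"rx": 0,"ry": 0,"rz": 0},
  {"dx": 65,"dy": 100,"dz": 30,"rx": 0,"ry": 0,"rz": 0},
  {"dx": 85,"dy": 127,"dz": 30,"rx": 0,"ry": 0,"rz": 0},
], jaw=70, newtons=25)

```text
clock: 0.57
tcp_pos: [0.3772, -0.4803, 0.2723]
orientation: [-3.064, -0.695, -0.0]
contact_force: [-0.3, -0.3, -0.7]
grip_width: 0.0699
gripper_force: 0.0
```

Call:
send_rows([
  {"dx": 22,"dy": 27,"dz": -10,"rx": 0,"ry": 0,"rz": 0},
  {"dx": 44,"dy": 54,"dz": -25,"rx": 0,"ry": 0,"rz": 0},
  {"dx": 66,"dy": 81,"dz": -40,"rx": 0,"ry": 0,"rz": 0},
  {"dx": 88,"dy": 108,"dz": -55,"rx": 0,"ry": 0,"rz": 0},
  {"dx": 112,"dy": 138,"dz": -70,"rx": 0,"ry": 0,"rz": 0},
])

```text
clock: 0.98
tcp_pos: [0.4888, -0.343, 0.2016]
orientation: [3.064, 0.694, -0.001]
contact_force: [0.3, -0.4, -0.1]
grip_width: 0.0698
gripper_force: 0.0
```

Call:
send_rows([
  {"dx": 0,"dy": 0,"dz": 0,"rx": 0,"ry": 0,"rz": 0},
  {"dx": 0,"dy": 0,"dz": 0,"rx": 0,"ry": 0,"rz": 0},
  {"dx": 0,"dy": 0,"dz": 0,"rx": 0,"ry": 0,"rz": 0},
])

```text
clock: 1.23
tcp_pos: [0.4884, -0.344, 0.2021]
orientation: [-3.063, -0.697, 0.001]
contact_force: [0.4, -0.8, 0.0]
grip_width: 0.07
gripper_force: 0.0
```

```bash
python3 - <<'E'
from h import *
d=grab('wrist','w2.png'); P=cloud(d,True); o=r.get_obs(); print(o['tcp_pos'],o['orientation'],o['clock'],d['xyz'])
for lo,hi,w in((.087,.102,.03),(.05,.066,.1)):
    m=(P[...,2]>lo)&(P[...,2]<hi)&(np.hypot(P[...,0]-.489,P[...,1]+.343)<w)
    print(m.sum()); 
    if m.any(): print(P[m].min(0),P[m].max(0),np.median(P[m],0))
E
```

```text
[ 0.48800262 -0.34490684  0.20245625] [ 3.06337291e+00  6.93653948e-01 -7.39055812e-04] 1.2833 [ 0.5627283  -0.30859704  0.33508945]
969
[ 0.47889727 -0.35857887  0.08723963] [ 0.50594636 -0.33127732  0.09730802] [ 0.49350159 -0.34445755  0.09506615]
18403
[ 0.41919745 -0.4179911   0.05102592] [ 0.56486389 -0.2730223   0.06524939] [ 0.49923418 -0.34120429  0.05936857]
```

View pics/w2.png

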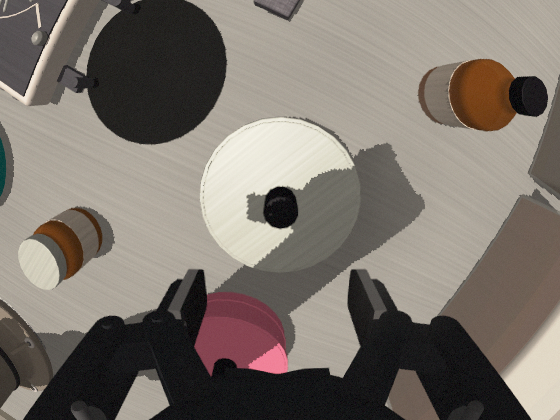

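The wrist view confirms the steel-white sieve, with its black knob at (281,207), under the gripper. The knob's centre is at about (0.491,-0.344). The mark stud nearest the pad, at (38,38), looks domed. I'm descending to grip the knob.

Call:
send_rows([
  {"dx": 2,"dy": 0,"dz": -30,"rx": 0,"ry": 0,"rz": 0},
  {"dx": 2,"dy": 0,"dz": -60,"rx": 0,"ry": 0,"rz": 0},
  {"dx": 2,"dy": 0,"dz": -90,"rx": 0,"ry": 0,"rz": 0},
  {"dx": 2,"dy": 0,"dz": -112,"rx": 0,"ry": 0,"rz": 0},
  {"dx": 2,"dy": 0,"dz": -123,"rx": 0,"ry": 0,"rz": 0},
], jaw=70)

```text
clock: 1.7
tcp_pos: [0.4881, -0.3448, 0.0768]
orientation: [-3.063, -0.691, 0.005]
contact_force: [-0.5, -0.0, -0.5]
grip_width: 0.0699
gripper_force: 0.0
```

Call:
send_rows([
  {"dx": 0,"dy": 0,"dz": 0,"rx": 0,"ry": 0,"rz": 0},
  {"dx": 0,"dy": 0,"dz": 0,"rx": 0,"ry": 0,"rz": 0},
  {"dx": 0,"dy": 0,"dz": 0,"rx": 0,"ry": 0,"rz": 0},
  {"dx": 0,"dy": 0,"dz": 0,"rx": 0,"ry": 0,"rz": 0},
], jaw=20, newtons=20)

```text
clock: 2.03
tcp_pos: [0.4918, -0.345, 0.0813]
orientation: [3.061, 0.694, 0.004]
contact_force: [-0.2, -2.8, 1.4]
grip_width: 0.0272
gripper_force: 21.2
```

Call:
send_rows([
  {"dx": 0,"dy": 0,"dz": 0,"rx": 0,"ry": 0,"rz": 0},
  {"dx": 0,"dy": 0,"dz": 0,"rx": 0,"ry": 0,"rz": 0},
  {"dx": 0,"dy": 0,"dz": 0,"rx": 0,"ry": 0,"rz": 0},
  {"dx": 0,"dy": 0,"dz": 0,"rx": 0,"ry": 0,"rz": 0},
])

```text
clock: 2.37
tcp_pos: [0.4918, -0.345, 0.0813]
orientation: [3.061, 0.694, 0.004]
contact_force: [-0.9, -1.0, 6.6]
grip_width: 0.0269
gripper_force: 21.7
```

Call:
send_rows([
  {"dx": 3,"dy": 6,"dz": 0,"rx": 0,"ry": 0,"rz": 0},
  {"dx": 9,"dy": 20,"dz": 0,"rx": 0,"ry": 0,"rz": 0},
  {"dx": 16,"dy": 36,"dz": 0,"rx": 0,"ry": 0,"rz": 0},
  {"dx": 23,"dy": 53,"dz": 0,"rx": 0,"ry": 0,"rz": 0},
  {"dx": 30,"dy": 70,"dz": 0,"rx": 0,"ry": 0,"rz": 0},
])

```text
clock: 2.78
tcp_pos: [0.5214, -0.2761, 0.0813]
orientation: [3.06, 0.691, 0.003]
contact_force: [-1.8, -5.1, 6.3]
grip_width: 0.0275
gripper_force: 21.8
```

Call:
send_rows([
  {"dx": 7,"dy": 17,"dz": 0,"rx": 0,"ry": 0,"rz": 0},
  {"dx": 14,"dy": 36,"dz": 0,"rx": 0,"ry": 0,"rz": 0},
  {"dx": 19,"dy": 56,"dz": 0,"rx": 0,"ry": 0,"rz": 0},
  {"dx": 23,"dy": 74,"dz": 0,"rx": 0,"ry": 0,"rz": 0},
  {"dx": 24,"dy": 84,"dz": 0,"rx": 0,"ry": 0,"rz": 0},
])

```text
clock: 3.2
tcp_pos: [0.5468, -0.1892, 0.0812]
orientation: [3.061, 0.697, 0.006]
contact_force: [-1.0, -4.8, 5.6]
grip_width: 0.0269
gripper_force: 21.7
```

```bash
python3 - <<'E'
from h import *
d=grab('wrist','w3.png'); P=cloud(d,True); o=r.get_obs(); print(o['tcp_pos'],o['contact_force'],o['gripper_force'],o['clock'])
c=o['tcp_pos']
m=(P[...,2]>.045)&(P[...,2]<.066)&(np.hypot(P[...,0]-c[0],P[...,1]-c[1])<.085)
print(m.sum(),P[m].min(0),P[m].max(0),np.median(P[m],0))
d=grab('top','t3.png')
E
```

```text
[ 0.54699381 -0.18737861  0.08125569] [0.60384866 2.25019351 6.05190892] 21.659451127052307 3.25
35953 [ 0.47449175 -0.2620994   0.04996511] [ 0.61940136 -0.11653808  0.06599673] [ 0.57057502 -0.1759473   0.0594029 ]
```

View pics/w3.png

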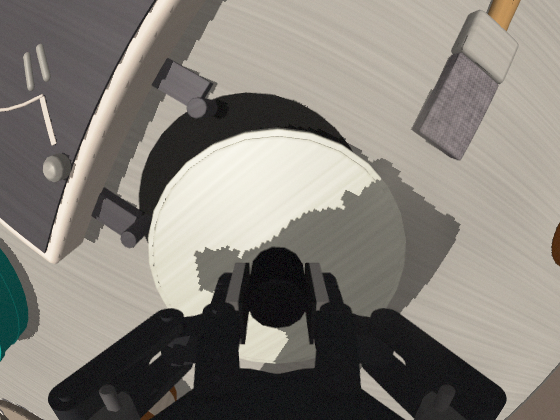

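The sieve is held and sliding: lid centre at (0.547,-0.189), TCP the same. The posts are ahead at (200,105) and (128,237). Now the final slow push along the shaker's +y, watching the force.

Call:
send_rows([
  {"dx": 0,"dy": 5,"dz": 0,"rx": 0,"ry": 0,"rz": 0},
  {"dx": 1,"dy": 10,"dz": 0,"rx": 0,"ry": 0,"rz": 0},
  {"dx": 1,"dy": 14,"dz": 0,"rx": 0,"ry": 0,"rz": 0},
  {"dx": 2,"dy": 17,"dz": 0,"rx": 0,"ry": 0,"rz": 0},
  {"dx": 2,"dy": 19,"dz": 0,"rx": 0,"ry": 0,"rz": 0},
])

```text
clock: 3.72
tcp_pos: [0.548, -0.1729, 0.0813]
orientation: [3.06, 0.693, 0.004]
contact_force: [-0.0, -6.2, 6.3]
grip_width: 0.0271
gripper_force: 21.8
```

Call:
send_rows([
  {"dx": 0,"dy": 1,"dz": 0,"rx": 0,"ry": 0,"rz": 0},
  {"dx": 0,"dy": 1,"dz": 0,"rx": 0,"ry": 0,"rz": 0},
])

```text
clock: 3.88
tcp_pos: [0.548, -0.1717, 0.0812]
orientation: [3.061, 0.693, 0.005]
contact_force: [-0.2, -4.4, 6.4]
grip_width: 0.0273
gripper_force: 21.8
```

Call:
send_rows([
  {"dx": 0,"dy": 1,"dz": 0,"rx": 0,"ry": 0,"rz": 0},
  {"dx": 0,"dy": 1,"dz": 0,"rx": 0,"ry": 0,"rz": 0},
])

```text
clock: 4.05
tcp_pos: [0.548, -0.1709, 0.0812]
orientation: [3.06, 0.693, 0.005]
contact_force: [-0.8, -4.4, 7.2]
grip_width: 0.0275
gripper_force: 21.8
```

Call:
send_rows([
  {"dx": 0,"dy": 1,"dz": 0,"rx": 0,"ry": 0,"rz": 0},
  {"dx": 0,"dy": 2,"dz": 0,"rx": 0,"ry": 0,"rz": 0},
])

```text
clock: 4.22
tcp_pos: [0.5481, -0.1693, 0.0813]
orientation: [3.06, 0.693, 0.005]
contact_force: [0.0, -5.3, 6.9]
grip_width: 0.027
gripper_force: 21.8
```

Call:
send_rows([
  {"dx": 0,"dy": 1,"dz": 0,"rx": 0,"ry": 0,"rz": 0},
  {"dx": 0,"dy": 1,"dz": 0,"rx": 0,"ry": 0,"rz": 0},
])

```text
clock: 4.38
tcp_pos: [0.5481, -0.168, 0.0813]
orientation: [3.06, 0.693, 0.005]
contact_force: [0.3, -4.9, 6.6]
grip_width: 0.0272
gripper_force: 21.8
```

Call:
send_rows([
  {"dx": 0,"dy": 1,"dz": 0,"rx": 0,"ry": 0,"rz": 0},
  {"dx": 0,"dy": 1,"dz": 0,"rx": 0,"ry": 0,"rz": 0},
])

```text
clock: 4.55
tcp_pos: [0.5481, -0.167, 0.0812]
orientation: [3.06, 0.693, 0.005]
contact_force: [-0.7, -5.3, 7.2]
grip_width: 0.0275
gripper_force: 21.8
```

Call:
send_rows([
  {"dx": 0,"dy": 1,"dz": 0,"rx": 0,"ry": 0,"rz": 0},
  {"dx": 0,"dy": 1,"dz": 0,"rx": 0,"ry": 0,"rz": 0},
])

```text
clock: 4.72
tcp_pos: [0.5481, -0.1661, 0.0812]
orientation: [3.06, 0.693, 0.005]
contact_force: [0.9, -5.4, 5.6]
grip_width: 0.0275
gripper_force: 21.8
```

Call:
send_rows([
  {"dx": 0,"dy": 1,"dz": 0,"rx": 0,"ry": 0,"rz": 0},
  {"dx": 0,"dy": 1,"dz": 0,"rx": 0,"ry": 0,"rz": 0},
])

```text
clock: 4.88
tcp_pos: [0.5483, -0.1658, 0.0813]
orientation: [3.059, 0.692, 0.005]
contact_force: [1.2, -7.6, 5.6]
grip_width: 0.027
gripper_force: 21.7
```

```bash
python3 - <<'E'
from h import *
d=grab('wrist','w4.png'); P=cloud(d,True); o=r.get_obs(); print(o['tcp_pos'],o['contact_force'],o['clock'])
c=o['tcp_pos']
m=(P[...,2]>.052)&(P[...,2]<.066)&(np.hypot(P[...,0]-c[0],P[...,1]-c[1])<.08)
print((P[m].min(0)+P[m].max(0))/2)
for q in((.6016,-.112),(.5083,-.1007)):
    m=(P[...,2]>.030)&(P[...,2]<.042)&(np.hypot(P[...,0]-q[0],P[...,1]-q[1])<.02)
    print(q,m.sum(),np.median(P[m],0) if m.any() else '')
E
```

```text
[ 0.54826623 -0.16583456  0.08129115] [ 1.07894735 -6.21500435  5.50885059] 4.9333
[ 0.54798072 -0.16628401  0.0590148 ]
(0.6016, -0.112) 355 [ 0.60407517 -0.11322033  0.03640418]
(0.5083, -0.1007) 0
```

Call:
send_rows([
  {"dx": 0,"dy": 1,"dz": 0,"rx": 0,"ry": 0,"rz": 0},
  {"dx": 0,"dy": 2,"dz": 0,"rx": 0,"ry": 0,"rz": 0},
  {"dx": 0,"dy": 2,"dz": 0,"rx": 0,"ry": 0,"rz": 0},
])

```text
clock: 5.18
tcp_pos: [0.5484, -0.1654, 0.0815]
orientation: [3.058, 0.691, 0.006]
contact_force: [1.2, -10.2, 5.9]
grip_width: 0.0271
gripper_force: 21.8
```

The sieve has stopped against the posts, with the force rising and the advance only 0.4 mm of 2. I'm relaxing the push, opening, and going up.

Call:
send_rows([
  {"dx": 0,"dy": -2,"dz": 0,"rx": 0,"ry": 0,"rz": 0},
  {"dx": 0,"dy": -2,"dz": 0,"rx": 0,"ry": 0,"rz": 0},
])

```text
clock: 5.35
tcp_pos: [0.5483, -0.1658, 0.0813]
orientation: [3.06, 0.692, 0.005]
contact_force: [0.2, -7.2, 4.6]
grip_width: 0.0275
gripper_force: 21.8
```

Call:
send_rows([
  {"dx": 0,"dy": 0,"dz": 0,"rx": 0,"ry": 0,"rz": 0},
  {"dx": 0,"dy": 0,"dz": 0,"rx": 0,"ry": 0,"rz": 0},
  {"dx": 0,"dy": 0,"dz": 0,"rx": 0,"ry": 0,"rz": 0},
  {"dx": 0,"dy": 0,"dz": 0,"rx": 0,"ry": 0,"rz": 0},
  {"dx": 0,"dy": 0,"dz": 0,"rx": 0,"ry": 0,"rz": 0},
], jaw=60)

```text
clock: 5.77
tcp_pos: [0.5465, -0.1622, 0.0791]
orientation: [-3.063, -0.697, 0.001]
contact_force: [0.0, 0.3, -0.2]
grip_width: 0.0602
gripper_force: 0.0
```

Call:
send_rows([
  {"dx": 0,"dy": 0,"dz": 15,"rx": 0,"ry": 0,"rz": 0},
  {"dx": 0,"dy": 0,"dz": 40,"rx": 0,"ry": 0,"rz": 0},
  {"dx": 0,"dy": 0,"dz": 70,"rx": 0,"ry": 0,"rz": 0},
  {"dx": -2,"dy": 20,"dz": 95,"rx": 0,"ry": 0,"rz": 0},
  {"dx": -4,"dy": 50,"dz": 100,"rx": 0,"ry": 0,"rz": 0},
])

```text
clock: 6.18
tcp_pos: [0.5448, -0.1158, 0.1835]
orientation: [3.062, 0.686, 0.009]
contact_force: [1.5, 1.1, 0.7]
grip_width: 0.0601
gripper_force: 0.0
```

Call:
send_rows([
  {"dx": -10,"dy": 30,"dz": 5,"rx": 0,"ry": 0,"rz": 0},
  {"dx": -20,"dy": 60,"dz": 10,"rx": 0,"ry": 0,"rz": 0},
  {"dx": -30,"dy": 85,"dz": 10,"rx": 0,"ry": 0,"rz": 0},
  {"dx": -30,"dy": 85,"dz": 10,"rx": 0,"ry": 0,"rz": 0},
  {"dx": -30,"dy": 85,"dz": 10,"rx": 0,"ry": 0,"rz": 0},
])

```text
clock: 6.6
tcp_pos: [0.5122, -0.026, 0.1894]
orientation: [-3.062, -0.702, -0.0]
contact_force: [-0.5, -0.3, -0.2]
grip_width: 0.06
gripper_force: 0.0
```

```bash
python3 - <<'E'
from h import *
d=grab('wrist','w5.png'); P=cloud(d,True); o=r.get_obs(); print(o['tcp_pos'],o['contact_force'],o['clock'])
print('ori',o['orientation'],o['joints'])
np.save('/tmp/P.npy',P)
ex=np.array([.9926,-.1217]);ey=np.array([.1217,.9926]); dk=np.array([.5478,-.167]); O=dk+.1*ey; pv=O+.09*ex+.135*ey; print('pivot',pv)
for a in(.55,1.10,1.65):
    for s in(0,):
        # angle at 0: unknown; report highest points on box within the arc r 150..174
        pass
q=P[...,:2]-pv; rr=np.hypot(q[...,0],q[...,1]); th=np.arctan2(q[...,1],q[...,0])
m=(abs(rr-.162)<.012)&(P[...,2]>.0545)&(P[...,2]<.07)
print('high at arc',m.sum(), np.unique((np.degrees(th[m])%360//5*5),return_counts=True))
m=(P[...,2]>.117)&(P[...,2]<.13)&(np.hypot(P[...,0]-.57,P[...,1]-.142)<.04)
print('knob',m.sum(),(P[m].min(0)+P[m].max(0))/2 if m.any() else '')
d=grab('top')
P=cloud(d); m=(P[...,2]>.05)&(P[...,2]<.066)&(np.hypot(P[...,0]-.548,P[...,1]+.166)<.09)
print('sieve top',(P[m].min(0)+P[m].max(0))/2)
E
```

```text
[ 0.51258499 -0.02758489  0.18933692] [-0.49392684 -0.59667673 -1.21709152] 6.65
ori [ 3.06281651e+00  6.97816070e-01 -4.20398543e-05] [ 0.07773592  0.28233683 -0.1721497   1.98278793  0.06226544  0.88136697
 -1.2501352 ]
pivot [0.6657335 0.055308 ]
high at arc 331 (array([150., 155., 185., 215., 220.]), array([  2,  21,   9, 117, 182]))
knob 875 [0.57246567 0.14037297 0.12242193]
sieve top [ 0.54675409 -0.18276234  0.05772671]
```

View pics/w5.png

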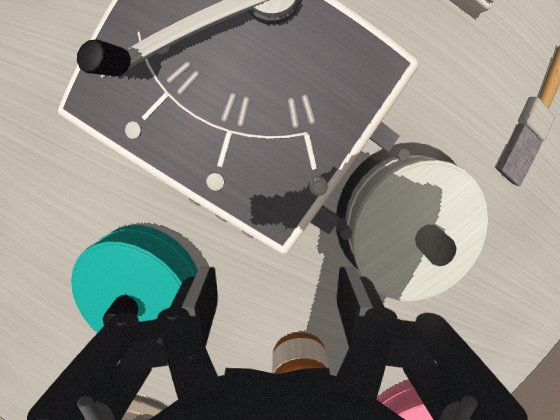

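The three marks in the wrist view are at (133,130), flat; (215,181), flat; and (318,186), a domed ball standing proud. The depth agrees, with points above 54 mm only near arc angle 215–222°. So the notch is the one next to the pad (1.65). The lever knob is at (0.571,0.141), and it must swing about pivot (0.666,0.055) to about (0.567,-0.029). I'm going to the knob and turning the gripper so it closes along the swing.

Call:
send_rows([
  {"dx": 6,"dy": 16,"dz": 0,"rx": 0,"ry": 0,"rz": -5},
  {"dx": 12,"dy": 34,"dz": 0,"rx": 0,"ry": 0,"rz": -10},
  {"dx": 18,"dy": 52,"dz": 0,"rx": 0,"ry": 0,"rz": -15},
  {"dx": 24,"dy": 70,"dz": 0,"rx": 0,"ry": 0,"rz": -20},
  {"dx": 30,"dy": 88,"dz": 0,"rx": 0,"ry": 0,"rz": -25},
], jaw=60)

```text
clock: 7.12
tcp_pos: [0.5434, 0.0593, 0.189]
orientation: [3.141, 0.005, -0.0]
contact_force: [1.1, 0.4, 0.2]
grip_width: 0.0601
gripper_force: 0.0
```

Call:
send_rows([
  {"dx": 7,"dy": 20,"dz": 0,"rx": 0,"ry": 0,"rz": -5},
  {"dx": 14,"dy": 42,"dz": 0,"rx": 0,"ry": 0,"rz": -10},
  {"dx": 21,"dy": 62,"dz": 0,"rx": 0,"ry": 0,"rz": -15},
  {"dx": 28,"dy": 80,"dz": 0,"rx": 0,"ry": 0,"rz": -20},
  {"dx": 28,"dy": 80,"dz": 0,"rx": 0,"ry": 0,"rz": -20},
])

```text
clock: 7.53
tcp_pos: [0.5721, 0.1438, 0.189]
orientation: [-3.094, 0.531, -0.001]
contact_force: [-0.5, 1.0, -0.3]
grip_width: 0.06
gripper_force: 0.0
```

Call:
send_rows([
  {"dx": 0,"dy": 0,"dz": 0,"rx": 0,"ry": 0,"rz": 0},
  {"dx": 0,"dy": 0,"dz": 0,"rx": 0,"ry": 0,"rz": 0},
])

```text
clock: 7.7
tcp_pos: [0.5709, 0.1383, 0.1888]
orientation: [3.095, -0.53, -0.001]
contact_force: [0.9, -0.2, 0.0]
grip_width: 0.0596
gripper_force: 0.0
```

```bash
python3 - <<'E'
from h import *
d=grab('wrist','w6.png'); P=cloud(d,True); o=r.get_obs(); print(o['tcp_pos'],o['clock']); c=o['tcp_pos']
Rm=R.from_rotvec(o['orientation']).as_matrix(); print('tool y',Rm[:,1],'z',Rm[:,2])
m=(P[...,2]>.117)&(P[...,2]<.13)&(np.hypot(P[...,0]-.57,P[...,1]-.142)<.04)
print('knob',m.sum(),(P[m].min(0)+P[m].max(0))/2,np.median(P[m],0))
P=cloud(grab('top','t6.png')); m=(P[...,2]>.05)&(P[...,2]<.066)&(np.hypot(P[...,0]-.548,P[...,1]+.166)<.085)
print('sieve top',P[m].min(0),P[m].max(0))
m=(P[...,2]>.085)&(P[...,2]<.105)&(np.hypot(P[...,0]-.548,P[...,1]+.166)<.04)
print('sieve knob',m.sum(),np.median(P[m],0))
E
```

```text
[0.5707599  0.13805947 0.18896138] 7.75
tool y [-0.33367247 -0.94268807  0.00137591] z [-6.58605704e-04 -1.22644174e-03 -9.99999031e-01]
knob 1010 [0.57295794 0.1413821  0.12213468] [0.57452729 0.14073991 0.1250624 ]
sieve top [ 0.4741335  -0.23737114  0.05058998] [ 0.61907299 -0.09309494  0.06597711]
sieve knob 98 [ 0.5455801  -0.16487751  0.09341864]
```

The sieve stays at (0.546,-0.165), within about 3 mm of the pad's centre. I'm descending onto the lever knob and gripping it.

Call:
send_rows([
  {"dx": 1,"dy": 2,"dz": -25,"rx": 0,"ry": 0,"rz": 0},
  {"dx": 1,"dy": 2,"dz": -50,"rx": 0,"ry": 0,"rz": 0},
  {"dx": 1,"dy": 2,"dz": -70,"rx": 0,"ry": 0,"rz": 0},
  {"dx": 1,"dy": 2,"dz": -80,"rx": 0,"ry": 0,"rz": 0},
  {"dx": 1,"dy": 2,"dz": -85,"rx": 0,"ry": 0,"rz": 0},
])

```text
clock: 8.22
tcp_pos: [0.5707, 0.1408, 0.1028]
orientation: [3.095, -0.531, -0.004]
contact_force: [-0.2, 0.3, -0.2]
grip_width: 0.0603
gripper_force: 0.0
```

Call:
send_rows([
  {"dx": 0,"dy": 0,"dz": 0,"rx": 0,"ry": 0,"rz": 0},
  {"dx": 0,"dy": 0,"dz": 0,"rx": 0,"ry": 0,"rz": 0},
  {"dx": 0,"dy": 0,"dz": 0,"rx": 0,"ry": 0,"rz": 0},
  {"dx": 0,"dy": 0,"dz": 0,"rx": 0,"ry": 0,"rz": 0},
  {"dx": 0,"dy": 0,"dz": 0,"rx": 0,"ry": 0,"rz": 0},
], jaw=15, newtons=30)

```text
clock: 8.63
tcp_pos: [0.5727, 0.1423, 0.1057]
orientation: [-3.096, 0.53, -0.004]
contact_force: [-0.2, -1.0, 5.1]
grip_width: 0.0229
gripper_force: 29.7
```

```bash
python3 - <<'E'
from h import *
o=r.get_obs(); print(o['tcp_pos'],o['grip_width'],o['gripper_force'],o['contact_force'])
c=o['tcp_pos'][:2]; pv=np.array([.6657,.0553]); q=c-pv; a0=np.degrees(np.arctan2(q[1],q[0]))%360; print(np.hypot(*q),a0)
for k in range(0,21):
    a=np.radians(a0+(220.4-a0)*k/20); p=pv+.130*np.array([np.cos(a),np.sin(a)]); print(k,((p-c)*1000).round(1),round(np.degrees(a),1))
E
```

```text
[0.57272764 0.14227351 0.10567652] 0.02294587054415249 29.684441685676575 [-0.20111902 -0.97391061  5.14191376]
0.12731163296042886 136.90936056482067
0 [-2.   1.8] 136.9
1 [-8.2 -5.3] 141.1
2 [-13.9 -12.9] 145.3
3 [-19.  -20.9] 149.4
4 [-23.5 -29.2] 153.6
5 [-27.4 -37.8] 157.8
6 [-30.6 -46.7] 162.0
7 [-33.2 -55.8] 166.1
8 [-35.2 -65.1] 170.3
9 [-36.4 -74.5] 174.5
10 [-37.  -83.9] 178.7
11 [-36.9 -93.4] 182.8
12 [ -36.1 -102.8] 187.0
13 [ -34.6 -112.2] 191.2
14 [ -32.4 -121.4] 195.4
15 [ -29.6 -130.4] 199.5
16 [ -26.1 -139.2] 203.7
17 [ -21.9 -147.8] 207.9
18 [ -17.2 -156. ] 212.1
19 [ -11.9 -163.8] 216.2
20 [  -6.  -171.2] 220.4
```

Gripped. I'm following the arc.

Call:
send_rows([
  {"dx": -7,"dy": -6,"dz": 0,"rx": 0,"ry": 0,"rz": 2},
  {"dx": -13,"dy": -13,"dz": 0,"rx": 0,"ry": 0,"rz": 4},
  {"dx": -18,"dy": -21,"dz": 0,"rx": 0,"ry": 0,"rz": 6},
  {"dx": -22.5,"dy": -29,"dz": 0,"rx": 0,"ry": 0,"rz": 9},
  {"dx": -26.5,"dy": -38,"dz": 0,"rx": 0,"ry": 0,"rz": 12},
])

```text
clock: 9.05
tcp_pos: [0.5477, 0.106, 0.1057]
orientation: [-3.132, 0.195, -0.01]
contact_force: [4.0, 0.9, -0.5]
grip_width: 0.0231
gripper_force: 30.8
```

Call:
send_rows([
  {"dx": -3,"dy": -9,"dz": 0,"rx": 0,"ry": 0,"rz": 3},
  {"dx": -6,"dy": -18,"dz": 0,"rx": 0,"ry": 0,"rz": 6},
  {"dx": -8,"dy": -27,"dz": 0,"rx": 0,"ry": 0,"rz": 9},
  {"dx": -9,"dy": -37,"dz": 0,"rx": 0,"ry": 0,"rz": 12},
  {"dx": -9.5,"dy": -46,"dz": 0,"rx": 0,"ry": 0,"rz": 15},
])

```text
clock: 9.47
tcp_pos: [0.536, 0.0598, 0.1056]
orientation: [-3.133, -0.216, -0.003]
contact_force: [-2.6, 3.6, 7.4]
grip_width: 0.023
gripper_force: 31.4
```

Call:
send_rows([
  {"dx": 0,"dy": -9.5,"dz": 0,"rx": 0,"ry": 0,"rz": 3},
  {"dx": 1,"dy": -19,"dz": 0,"rx": 0,"ry": 0,"rz": 6},
  {"dx": 2.5,"dy": -28,"dz": 0,"rx": 0,"ry": 0,"rz": 9},
  {"dx": 4.5,"dy": -37.5,"dz": 0,"rx": 0,"ry": 0,"rz": 12},
  {"dx": 7,"dy": -46.5,"dz": 0,"rx": 0,"ry": 0,"rz": 15},
])

```text
clock: 9.88
tcp_pos: [0.5419, 0.0135, 0.1054]
orientation: [-3.078, -0.625, 0.001]
contact_force: [-8.9, 1.1, 9.9]
grip_width: 0.0226
gripper_force: 31.8
```

```bash
python3 - <<'E'
from h import *
o=r.get_obs(); print(o['tcp_pos'],o['grip_width'],o['gripper_force'],o['contact_force'],o['clock'])
c=o['tcp_pos'][:2]; pv=np.array([.6657,.0553]); q=c-pv; a0=np.degrees(np.arctan2(q[1],q[0]))%360; print(np.hypot(*q),a0)
for k in range(0,6):
    a=np.radians(a0+(220.4-a0)*k/5); p=pv+np.hypot(*q)*np.array([np.cos(a),np.sin(a)]); print(k,((p-c)*1000).round(1),round(np.degrees(a),1))
E
```

```text
[0.5419333  0.01345806 0.10543605] 0.022596677141208683 31.844539046287537 [-8.91731904  1.13021577  9.93461016] 9.8833
0.13064817007134846 198.67890500597994
0 [ 0. -0.] 198.7
1 [ 3.5 -9.3] 203.0
2 [  7.7 -18.2] 207.4
3 [ 12.6 -26.8] 211.7
4 [ 18.1 -35.1] 216.1
5 [ 24.3 -42.8] 220.4
```

Call:
send_rows([
  {"dx": 3,"dy": -9,"dz": 0,"rx": 0,"ry": 0,"rz": 3},
  {"dx": 7,"dy": -18,"dz": 0,"rx": 0,"ry": 0,"rz": 6},
  {"dx": 11,"dy": -26,"dz": 0,"rx": 0,"ry": 0,"rz": 9},
  {"dx": 16,"dy": -33,"dz": 0,"rx": 0,"ry": 0,"rz": 12},
  {"dx": 20,"dy": -39,"dz": 0,"rx": 0,"ry": 0,"rz": 14},
])

```text
clock: 10.3
tcp_pos: [0.5615, -0.0258, 0.1054]
orientation: [-2.979, -0.993, 0.003]
contact_force: [-5.8, 2.7, 10.4]
grip_width: 0.023
gripper_force: 32.1
```

Call:
send_rows([
  {"dx": 2,"dy": -3,"dz": 0,"rx": 0,"ry": 0,"rz": 0},
  {"dx": 2,"dy": -3,"dz": 0,"rx": 0,"ry": 0,"rz": 0},
  {"dx": 2,"dy": -3,"dz": 0,"rx": 0,"ry": 0,"rz": 0},
])

```text
clock: 10.55
tcp_pos: [0.565, -0.0308, 0.1054]
orientation: [2.982, 0.986, 0.001]
contact_force: [-1.3, -1.2, 5.2]
grip_width: 0.0231
gripper_force: 31.6
```

```bash
python3 - <<'E'
from h import *
o=r.get_obs(); print(o['tcp_pos'],o['grip_width'],o['gripper_force'],o['contact_force'],o['clock'])
c=o['tcp_pos'][:2]; pv=np.array([.6657,.0553]); q=c-pv; a0=np.degrees(np.arctan2(q[1],q[0]))%360; print(np.hypot(*q),a0)
d=grab('wrist','w7.png')
E
```

```text
[ 0.56499851 -0.03076151  0.10536188] 0.023066084795276127 31.629931926727295 [-1.3160265  -1.20247784  5.16400474] 10.55
0.13246649714880102 220.51786186771082
```

View pics/w7.png

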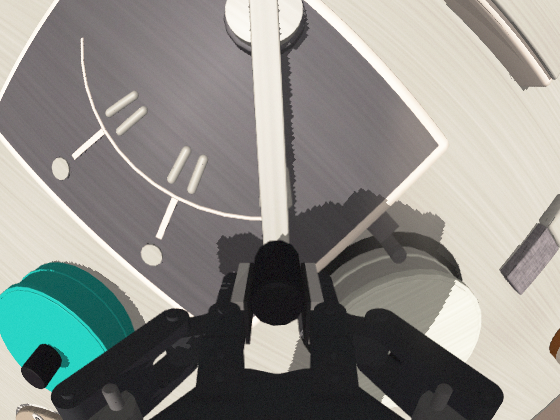

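The lever is at 220.5°, over the third notch; the gripper hides the ridges, but the force has dropped. I'm opening and lifting off, then checking.

Call:
send_rows([
  {"dx": 0,"dy": 0,"dz": 0,"rx": 0,"ry": 0,"rz": 0},
  {"dx": 0,"dy": 0,"dz": 0,"rx": 0,"ry": 0,"rz": 0},
  {"dx": 0,"dy": 0,"dz": 0,"rx": 0,"ry": 0,"rz": 0},
  {"dx": 0,"dy": 0,"dz": 0,"rx": 0,"ry": 0,"rz": 0},
  {"dx": 0,"dy": 0,"dz": 0,"rx": 0,"ry": 0,"rz": 0},
], jaw=55)

```text
clock: 11.02
tcp_pos: [0.5647, -0.0301, 0.1043]
orientation: [-2.983, -0.986, 0.0]
contact_force: [-0.1, -0.1, -0.2]
grip_width: 0.0549
gripper_force: 0.0
```

Call:
send_rows([
  {"dx": 0,"dy": 0,"dz": 20,"rx": 0,"ry": 0,"rz": 0},
  {"dx": 0,"dy": 0,"dz": 50,"rx": 0,"ry": 0,"rz": 0},
  {"dx": -10,"dy": 0,"dz": 80,"rx": 0,"ry": 0,"rz": 0},
  {"dx": -35,"dy": 0,"dz": 90,"rx": 0,"ry": 0,"rz": 0},
  {"dx": -65,"dy": 0,"dz": 95,"rx": 0,"ry": 0,"rz": 0},
])

```text
clock: 11.43
tcp_pos: [0.5017, -0.0298, 0.2017]
orientation: [2.982, 0.986, 0.008]
contact_force: [-0.8, 1.2, 0.0]
grip_width: 0.0553
gripper_force: 0.0
```

Call:
send_rows([
  {"dx": 0,"dy": 0,"dz": 10,"rx": 0,"ry": 0,"rz": 0},
  {"dx": 0,"dy": 0,"dz": 20,"rx": 0,"ry": 0,"rz": 0},
  {"dx": 0,"dy": 0,"dz": 20,"rx": 0,"ry": 0,"rz": 0},
  {"dx": 0,"dy": 0,"dz": 20,"rx": 0,"ry": 0,"rz": 0},
])

```text
clock: 11.77
tcp_pos: [0.501, -0.0302, 0.22]
orientation: [2.982, 0.986, 0.003]
contact_force: [-0.3, 0.4, -0.4]
grip_width: 0.055
gripper_force: 0.0
```

```bash
python3 - <<'E'
from h import *
o=r.get_obs(); print(o['tcp_pos'],o['clock'],o['contact_force'])
d=grab('wrist','w8.png'); P=cloud(d,True)
m=(P[...,2]>.115)&(P[...,2]<.13)&(np.hypot(P[...,0]-.566,P[...,1]+.03)<.035)
k=(P[m].min(0)+P[m].max(0))/2; q=k[:2]-[.6657,.0553]; print('knob',m.sum(),k,np.hypot(*q),np.degrees(np.arctan2(q[1],q[0]))%360)
m=(P[...,2]>.05)&(P[...,2]<.066)&(np.hypot(P[...,0]-.548,P[...,1]+.166)<.08)
print('sieve wrist',P[m].min(0),P[m].max(0))
P=cloud(grab('top','t8.png'))
m=(P[...,2]>.085)&(P[...,2]<.105)&(np.hypot(P[...,0]-.548,P[...,1]+.166)<.03); print('sieve knob top',m.sum(),np.median(P[m],0))
E
```

```text
[ 0.50101823 -0.03017282  0.21998805] 11.7667 [-0.26912373  0.44505846 -0.35301952]
knob 842 [ 0.56808917 -0.02809126  0.12130901] 0.12838215048397528 220.5080536546366
sieve wrist [ 0.47747674 -0.23848802  0.05012297] [ 0.62085007 -0.09271374  0.06596247]
sieve knob top 95 [ 0.54599521 -0.16474886  0.09400656]
```

View pics/w8.png

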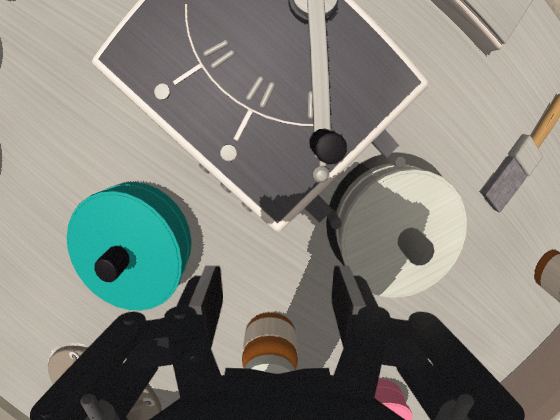

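```bash
python3 - <<'E'
from h import *
d=load('wrist'); s=ray(d,321,174,.058,True); k=np.array([.56809,-.02809]); pv=np.array([.6657,.0553])
i=pv+(k-pv)/np.linalg.norm(k-pv)*.162; print(s,i,np.linalg.norm(s[:2]-i))
E
```

```text
[ 0.54378187 -0.05006137  0.058     ] [ 0.54252868 -0.0499275 ] 0.0012603219613899997
```

The last wrist view shows the lever pointing at the dome stud (321,174), with the index about 1 mm from it. The sieve's lid is centred at about (0.549,-0.166) on the pad, and the gripper is clear of both.

```bash
python3 -c "
from bench import r
print(r.hand_in())"
```

```text
the job is handed in; nothing more can be done
None
```

The job is handed in, but no verdict came back: the sieve measured within about 3 mm of the pad's centre, stopped against the posts, the lever sits in the dome-stud notch with its index about 1 mm off, and the gripper was clear at about 12 s.

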